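# Heat sink from the tip-out spares bin

### The arm

A 6-joint arm with a two-finger parallel gripper is mounted at the origin on the work surface. World frame = base frame: x ahead of the robot, y to its left, z up, the work surface at z = 0. Lengths are in m, angles in rad, forces in N, time in s.
With the tool pointing down it reaches from about 0.375 to 0.9 m from the base axis. Payload 3.1 kg.
Tool frame: the origin (TCP) lies at the very end of the fingers, on their centre line; the grasp point (between the pads) lies 19 mm behind it; z points along the fingers, y is the direction in which the jaws open and shut (so a half turn about z gives the same grasp; the last joint's range is limited). The gripper opens to 85 mm and grips with 20 to 120 N. Pads are 22 mm wide; open, the fingers measure 114 mm over their backs; the gripper's body (76 mm by 85 mm) begins 54 mm behind the grasp point. The pads swing forward as they close: fully open they stand 13 mm farther back than shut.
Start: joints at [-1.486, 0.527, 1.433, -0, 1.181, -0.178], TCP at [0.162, -0.604, 0.231] pointing down, gripper open.
Joint ranges: [-3.08, 3.08], [-0.75, 2.2], [0.22, 2.44], [-1.43, 4.57], [0, 2.65], [-2.85, 2.85]. Speed limits (rad/s): [2.79, 2.79, 3.14, 3.14, 3.14, 3.14].

### API

Orientations are given as a unit quaternion [w, x, y, z].
In Python, from cell import arm, viewer gives the robot as it stands.
- The arm moves only by the tool jog_arm, never from a script. Its argument "deltas" is a list of rows, each a list of 5 numbers: the shift along the world's x, y, z scaled (see below), then the turn about the world's z scaled (see below), then the closure, from 0 (fully open) to 1 (shut). A call has 1 to 5 rows; each row is the pose to reach, as a shift and turn from the pose measured when the call began; what a row does not reach only later rows make up. The controller multiplies each number of a shift by 1000 mm and each number of a turn by pi/2 rad. A row lasts 1/10 s, in which the tool goes at most 50 mm and 8.59 degrees, less where a joint would pass 70% of its speed; a pose out of reach is approached as far as the arm can. A call with a number of a shift or a turn outside -1 to 1 is refused whole. A call with a gripper value outside its range is refused whole. The fingers move at their own pace and stop on an object; "force" is the grip in N (left out, the last holds). Time passes only in rows, so rows that repeat a pose let the fingers close. It gives the time, the measured TCP pose, the force and the opening at its end, in the units of the state.
- arm.get_state(): the state, without advancing time (a new reading comes with each control period).
- viewer.read_camera(name): name is "scene" or "top" or "wrist"; returns the picture (384x512x3 uint8, red, green, blue); there is no depth.
- viewer.camera_info(name): a dict with "intrinsics" (3x3 intrinsics, pixels), "world_to_cam" (4x4, takes a point from world to camera coordinates). Camera axes: x right, y up, looking along -z (the intrinsics and any distortion apply to the point x, -y, -z); pixel columns grow to the right and rows downward; lengths in m; the calibration is good to about 2 mm. A picture is of the moment at which its call begins: read the wrist's pose just before it. camera_info takes no time and is no camera call; for the wrist camera it gives the pose at the moment of the call.
- arm.job_done(): hands the job in, once; it reports no verdict.
The state is a dict: "time": time; "joint_positions": joint angles; "joint_vel": joint speeds; "joint_torque": joint torques, N m; "position": TCP position; "tcp_rot": TCP orientation; "force": force on the tool from outside, world axes, zero at the start; "ft_torque": the same for the moment, N m; "grip_width": finger opening in m.
Only numpy, scipy, OpenCV 4.12 (cv2) and the standard library are available. Lean on these libraries where they do the work, as an engineer would, in place of code of your own. Each camera call takes 0.05 s, during which the arm holds its last target.

### The job

Tip the spares bin fully forward by its pull tab, take out the finned heat sink that stands at the back of the bin, and put it into the black tray. Leave the transformer in the bin; the bin may stay open.

Things in the scene. Friction and masses are not known exactly. Their poses are not given: they have to be found in the camera images.
- bin (a joint): Tilt of the grey plastic bin in its grey steel housing, rad: 0 upright, shut (start); 1.05 fully forward at its stop. Hinge: a level line along the foot of the front panel's rear face, 12 mm above the bench; the top swings towards the robot. Stiff: a few N at the tab move it and it stays where left. Bin 240 mm wide, 128 deep. Housing 256 wide, to 143 behind the hinge.
- bin_tab (a point): Middle of the top edge, rear face, of the pull tab: the raised middle of the bin's front panel, 90 mm wide, 8 thick, 39 above the rest. Free in front and for 75 mm behind: hook it from behind or pinch it from above. Axes turn with the bin: x into the bin to its back, y along the hinge, z up the panel (upright when shut). The hinge line is 170 mm away along -z.
- bin_back (a point): Middle of the bin's floor (4 mm thick) at the back, 97 mm behind the hinge; axes as bin_tab. A 12 mm high rib across the floor, rear face 25 mm in front of this point, holds the spares at the back as the bin tips; they come to lean on it. The housing's roof, top 153 mm above the bench, covers the shut bin from 75 mm behind the hinge to the back.
- heatsink_mid (a point): Centre of the heat sink: aluminium block 36 x 36 x 30 mm (x, y, z), seven upright fins along x on a solid base, about 80 g; the outer fins on its two y sides are flat faces to grip. It stands at the back of the bin, in the left or right half some 50 mm from the middle, axes roughly as bin_tab's; 30 mm or more is free beside it along y.
- transformer_mid (a point): Centre of the small transformer: dark iron core, copper winding, black end plates, 36 x 36 x 30 mm, about 120 g. It stands at the back of the bin's other half and stays in the bin.
- tray: Black open tray, fixed to the bench, 160 x 140 mm (x, y), 30 mm high, walls and floor 4 mm thick; origin at the centre of its underside, z up.
There are look-alikes about, which are no part of the job. Leave any yellow look-alike of the tray alone.

How it is judged:
By the outcome, as a careful person would: the job done as asked, in the order asked, and still so for the second after the job is handed in, with the robot touching nothing.
It also fails if it takes over 56 s, if anything falls off the work surface, if the arm or the gripper's body presses on something with over 40 N, if the wrist force passes 120 N, or if a joint passes its speed limit or range.

## Working session

There is one attempt and no reset: what is moved stays moved. The work goes in short steps, Python scripts to look and compute and a tool call to move; the robot and the scene stay as the last step left them, time stands still between calls to the robot, and variables do not carry over. Pictures are saved under pics/ and viewed, and the job is handed in when it is done.

Besides the shell and the picture viewer there is one more tool, called after ">>>" as name([rows], argument=value, ...), one row to a line, values as JSON. jog_arm: Moves the arm, as the interface text tells. Its arguments: {"type":"object","properties":{"deltas":{"type":"array","items":{"type":"array","items":{"type":"number","minimum":-1,"maximum":1}}},"force":{"type":"number"}},"required":["deltas"]}

```bash
mkdir -p pics; ls
python3 - <<'E'
from cell import arm, viewer
import cv2
s=arm.get_state(); print(s)
for n in ["scene","top","wrist"]:
    im=viewer.read_camera(n); cv2.imwrite(f"pics/{n}0.png",im[:,:,::-1])
    i=viewer.camera_info(n); print(n,i)
E
```

```text
pics
{'time': 0.0, 'joint_positions': array([-1.48651513e+00,  5.28496870e-01,  1.43392085e+00,  7.37631224e-09,
        1.18136645e+00, -1.78503629e-01]), 'joint_vel': array([-1.07455764e-03,  9.55503984e-04, -2.42272271e-04, -5.76302831e-04,
        8.33650962e-04, -4.02682706e-05]), 'joint_torque': array([ 4.66602705e-04, -4.42347193e+01, -1.78023326e+01, -3.20380814e-04,
        8.36843450e-03,  1.12681371e-05]), 'position': array([ 0.1623216 , -0.6028101 ,  0.23030884]), 'tcp_rot': array([-1.09454241e-03,  9.91379833e-01,  1.31014601e-01,  5.16068202e-05]), 'force': array([-0.41977549, -0.66201162, -0.38820763]), 'ft_torque': array([-0.00909771,  0.02634569,  0.05676403]), 'grip_width': 0.08545667310760093}
scene {'intrinsics': array([[424.82521724,   0.        , 252.6484249 ],
       [  0.        , 424.82521724, 197.90692883],
       [  0.        ,   0.        ,   1.        ]]), 'world_to_cam': array([[-0.40965561,  0.91223765, -0.00218131,  0.18440734],
       [-0.50526392, -0.22490505,  0.8331423 ,  0.14883293],
       [ 0.75953318,  0.34240355,  0.55305439, -1.40642198],
   
[... 233 characters left out ...]
 'world_to_cam': array([[-0.01761117, -0.9997573 ,  0.01323603, -0.00731435],
       [ 0.99539256, -0.0162833 ,  0.09449072, -0.5310109 ],
       [-0.09425226,  0.01483913,  0.99543775, -1.04011122],
       [ 0.        ,  0.        ,  0.        ,  1.        ]])}
wrist {'intrinsics': array([[268.54677358,   0.        , 255.81845008],
       [  0.        , 268.54677358, 194.32580507],
       [  0.        ,   0.        ,   1.        ]]), 'world_to_cam': array([[ 0.26062067, -0.96543919, -0.00201044, -0.6245909 ],
       [ 0.91290294,  0.24711501, -0.3248729 ,  0.04227664],
       [ 0.31414184,  0.08283325,  0.94575555, -0.38098301],
       [ 0.        ,  0.        ,  0.        ,  1.        ]])}
```

View pics/scene0.png

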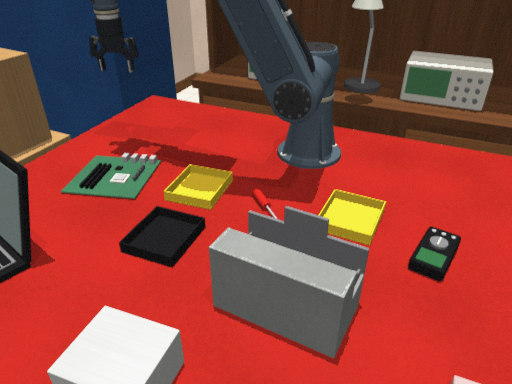

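View pics/top0.png

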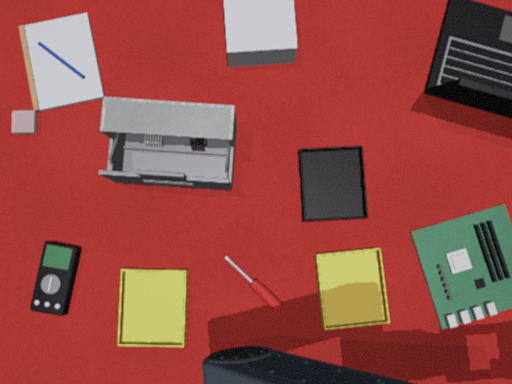

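View pics/wrist0.png

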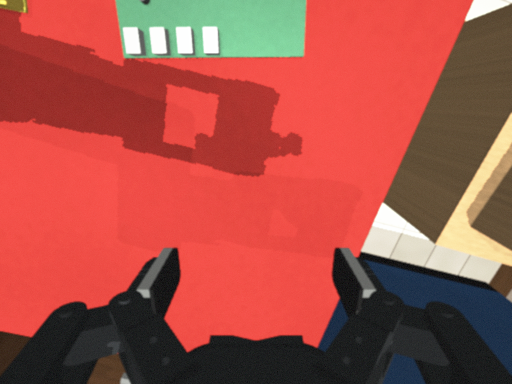

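```bash
cat > h.py <<'E'
from cell import arm, viewer
import numpy as np, cv2
def ray(name,u,v,info=None):
    i=info or viewer.camera_info(name);K=i["intrinsics"];T=i["world_to_cam"]
    d=np.array([(u-K[0,2])/K[0,0],-(v-K[1,2])/K[1,1],-1.]);R=T[:3,:3]
    return -R.T@T[:3,3],R.T@d
def onz(name,u,v,z,info=None):
    o,d=ray(name,u,v,info);return o+d*(z-o[2])/d[2]
def proj(name,p,info=None):
    i=info or viewer.camera_info(name);K=i["intrinsics"];T=i["world_to_cam"]
    c=T[:3,:3]@np.array(p)+T[:3,3];return K[0,0]*c[0]/-c[2]+K[0,2],K[1,1]*-c[1]/-c[2]+K[1,2]
def crop(im,x0,y0,x1,y1,k,fn):
    cv2.imwrite(fn,cv2.resize(im[y0:y1,x0:x1,::-1],None,fx=k,fy=k,interpolation=cv2.INTER_CUBIC))
E
python3 - <<'E'
from h import *
im=cv2.imread("pics/top0.png")[:,:,::-1]; crop(im,92,90,247,195,5,"pics/top0c.png")
im=cv2.imread("pics/scene0.png")[:,:,::-1]; crop(im,200,195,380,350,4,"pics/scene0c.png")
E
```

```text
(no output)
```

View pics/top0c.png

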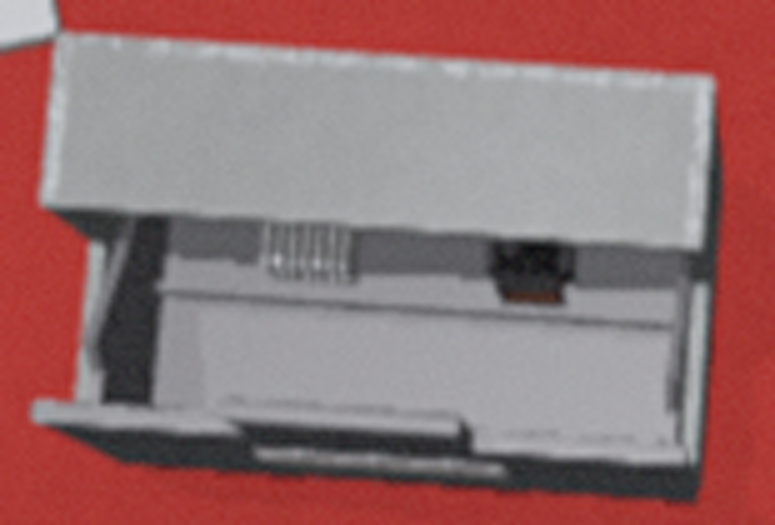

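View pics/scene0c.png

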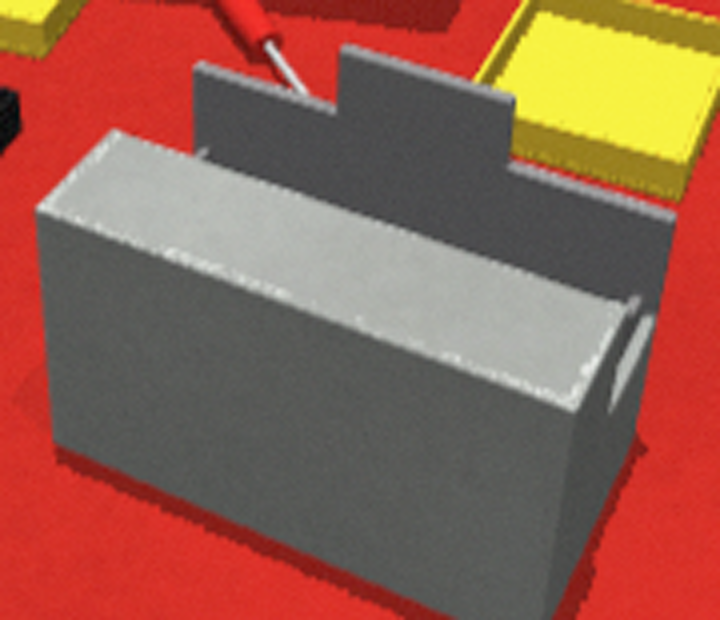

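Run:
```python
from h import *
f=lambda c,k,o:((c[0]+.5)/k-.5+o[0],(c[1]+.5)/k-.5+o[1])
T=lambda c:f(c,5,(92,90)); S=lambda c:f(c,4,(200,195))
print("cam",ray("top",0,0)[0])
for n,c in dict(bl=(60,35),fl=(42,207),br=(713,75),fr=(700,248)).items(): print("roofT",n,onz("top",*T(c),.153).round(4))
for n,c in dict(bl=(577,408),fl=(630,305),br=(38,208),fr=(115,130)).items(): print("roofS",n,onz("scene",*S(c),.153).round(4))
for c in [(253,450),(505,466)]: print("tabT",onz("top",*T(c),.182).round(4))
for c in [(513,100),(343,50)]: print("tabS",onz("scene",*S(c),.182).round(4))
for c in [(275,280),(350,282)]: print("hs front",onz("top",*T(c),.03).round(4))
for p in [(302,148),(366,148),(366,218),(302,220)]: print("tray",onz("top",*p,.03).round(4))
```

```text
cam [ 4.30402656e-01 -5.24836661e-04  1.08563838e+00]
roofT bl [0.7289 0.2809 0.153 ]
roofT fl [0.6609 0.287  0.153 ]
roofT br [0.7095 0.0274 0.153 ]
roofT fr [0.6411 0.0334 0.153 ]
roofS bl [0.7292 0.2836 0.153 ]
roofS fl [0.6625 0.2897 0.153 ]
roofS br [0.709  0.0298 0.153 ]
roofS fr [0.6429 0.0355 0.153 ]
tabT [0.5608 0.199  0.182 ]
tabT [0.5533 0.1057 0.182 ]
tabS [0.5802 0.2126 0.182 ]
tabS [0.5741 0.1259 0.182 ]
hs front [0.6574 0.2233 0.03  ]
hs front [0.656  0.1907 0.03  ]
tray [ 0.647 -0.116  0.03 ]
tray [ 0.6449 -0.2565  0.03  ]
tray [ 0.4913 -0.2506  0.03  ]
tray [ 0.4893 -0.1118  0.03  ]
```

Candidates: finned silver block in the bin at top px (153,140) is the heat sink. The dark/copper block at (198,143) is the transformer, and the plain grey cube at (24,122) lies outside the bin. The black tray is at (333,184); the yellow look-alikes are at (153,307) and (352,288). The close crop shows the fins clearly and confirms the choice. Bin yaw is about -4.5°, and the middle of the hinge is about (0.577, 0.167).

>>> jog_arm([
  [0.445,0.768,0.06,-0.218,1],
  [0.445,0.768,0.06,-0.218,1],
  [0.445,0.768,0.06,-0.218,1],
  [0.445,0.768,0.06,-0.218,1],
  [0.445,0.768,0.06,-0.218,1],
], force=30)

```text
time: 0.65
position: [0.2879, -0.3857, 0.2479]
tcp_rot: [-0.001, 0.999, -0.04, 0.0]
force: [0.2, 0.0, -0.5]
grip_width: 0.0122
```

>>> jog_arm([
  [0.319,0.551,0.05,0,1],
  [0.319,0.551,0.05,0,1],
  [0.319,0.551,0.05,0,1],
  [0.319,0.551,0.05,0,1],
  [0.319,0.551,0.05,0,1],
])

```text
time: 1.15
position: [0.4126, -0.1699, 0.2676]
tcp_rot: [-0.001, 0.999, -0.04, 0.0]
force: [-0.1, -0.9, -0.5]
grip_width: 0.0002
```

>>> jog_arm([
  [0.19,0.33,0.03,0,1],
  [0.19,0.33,0.03,0,1],
  [0.19,0.33,0.03,0,1],
  [0.19,0.33,0.03,0,1],
  [0.19,0.33,0.03,0,1],
])

```text
time: 1.65
position: [0.5367, 0.0464, 0.2872]
tcp_rot: [-0.001, 0.999, -0.04, 0.0]
force: [0.1, -0.4, 0.2]
grip_width: 0.0001
```

>>> jog_arm([
  [0.07,0.119,0,0,1],
  [0.07,0.119,0,0,1],
  [0.07,0.119,0,0,1],
  [0.07,0.119,0,0,1],
  [0.07,0.119,0,0,1],
])

```text
time: 2.15
position: [0.6062, 0.166, 0.2862]
tcp_rot: [-0.0, 0.999, -0.039, -0.001]
force: [-0.8, 1.4, -0.6]
grip_width: -0.0002
```

Run:
```python
from h import *
im=viewer.read_camera("scene"); crop(im,180,100,400,300,3,"pics/scene1c.png")
im=viewer.read_camera("wrist"); cv2.imwrite("pics/w1.png",im[:,:,::-1])
print(arm.get_state()["position"])
```

```text
[0.60581225 0.16445603 0.28673638]
```

View pics/scene1c.png

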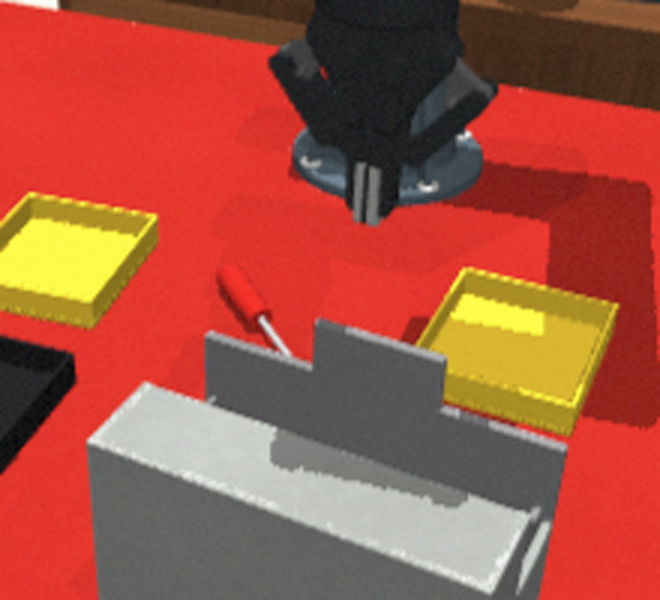

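View pics/w1.png

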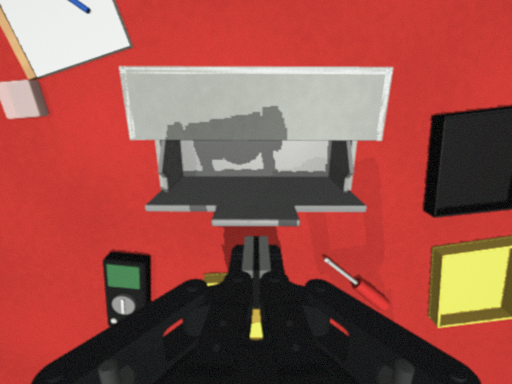

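Run:
```python
from h import *
i=viewer.camera_info("wrist")
for c in [(214,220),(299,219)]: print(onz("wrist",*c,.182,i).round(4))
for c in [(131,139),(384,139),(120,67),(392,68)]: print(onz("wrist",*c,.153,i).round(4))
print(proj("wrist",(.606,.165,.287)))
```

```text
[0.5812 0.2083 0.182 ]
[0.5755 0.1231 0.182 ]
[0.6645 0.2866 0.153 ]
[0.6439 0.0308 0.153 ]
[0.7307 0.2815 0.153 ]
[0.7095 0.0282 0.153 ]
(np.float64(254.10857220228084), np.float64(250.01223338951485))
```

>>> jog_arm([
  [0.002,0,-0.04,0,1],
  [0.002,0,-0.08,0,1],
  [0.002,0,-0.12,0,1],
  [0.002,0,-0.124,0,1],
  [0.002,0,-0.124,0,1],
])

```text
time: 2.75
position: [0.6072, 0.1632, 0.1624]
tcp_rot: [-0.0, 0.999, -0.041, -0.002]
force: [0.4, -0.1, 0.6]
grip_width: -0.0002
```

>>> jog_arm([
  [-0.01,0.001,0,0,1],
  [-0.02,0.002,0,0,1],
  [-0.03,0.002,-0.001,0,1],
  [-0.04,0.003,-0.002,0,1],
  [-0.048,0.004,-0.003,0,1],
])

```text
time: 3.25
position: [0.5596, 0.1673, 0.161]
tcp_rot: [-0.0, 0.999, -0.041, 0.0]
force: [4.1, -0.7, 4.0]
grip_width: 0.0002
```

>>> jog_arm([
  [-0.014,0.001,-0.005,0,1],
  [-0.028,0.002,-0.009,0,1],
  [-0.036,0.003,-0.013,0,1],
  [-0.046,0.004,-0.018,0,1],
  [-0.055,0.004,-0.024,0,1],
])

```text
time: 3.75
position: [0.5037, 0.1717, 0.1369]
tcp_rot: [-0.001, 0.999, -0.041, 0.0]
force: [2.0, 1.8, 3.4]
grip_width: -0.0003
```

>>> jog_arm([
  [-0.012,0.001,-0.01,0,1],
  [-0.023,0.002,-0.02,0,1],
  [-0.033,0.003,-0.032,0,1],
  [-0.041,0.003,-0.044,0,1],
  [-0.045,0.0035,-0.05,0,1],
])

```text
time: 4.25
position: [0.4566, 0.1752, 0.0857]
tcp_rot: [-0.0, 0.999, -0.041, -0.002]
force: [2.3, -1.2, 26.6]
grip_width: 0.0001
```

Run:
```python
from h import *
im=viewer.read_camera("scene"); crop(im,180,100,400,300,3,"pics/scene2c.png")
im=viewer.read_camera("top"); crop(im,92,80,252,200,5,"pics/top2c.png")
s=arm.get_state();print(s["position"],s["force"])
```

```text
[0.45685153 0.17509772 0.08631882] [-0.30490968  0.08703801  1.1136847 ]
```

View pics/scene2c.png

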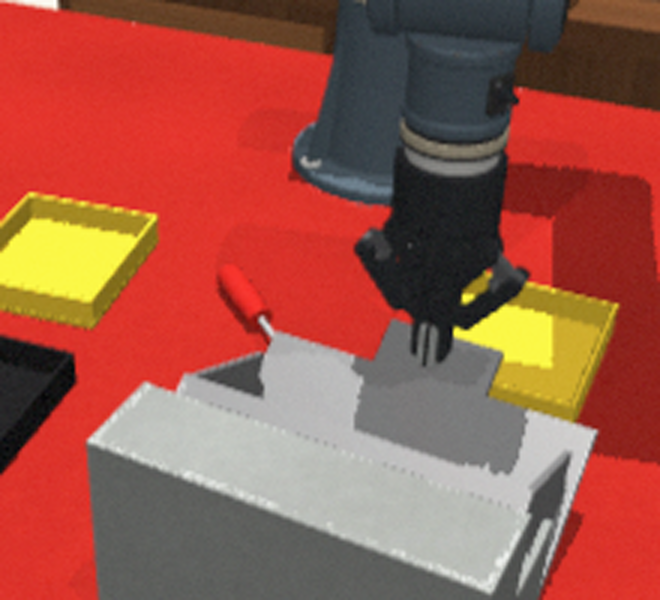

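View pics/top2c.png

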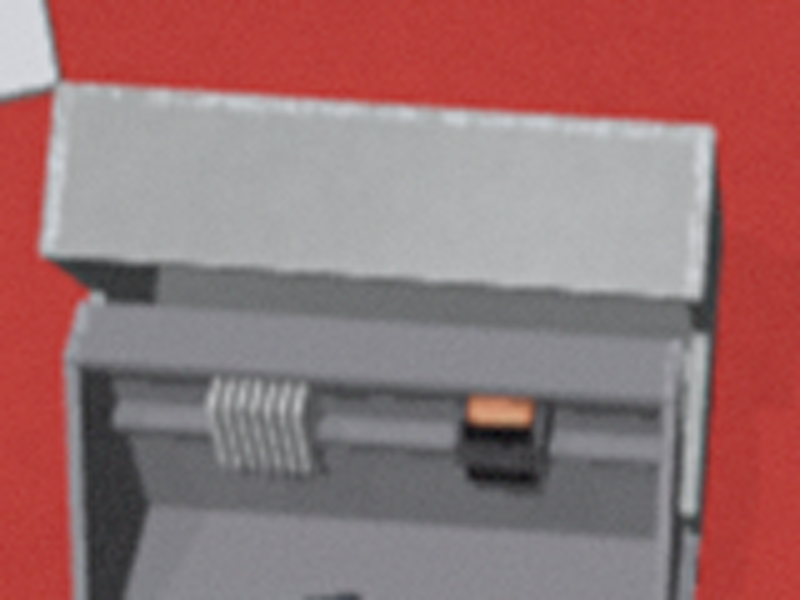

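>>> jog_arm([
  [-0.002,0,-0.002,0,1],
  [-0.003,0,-0.004,0,1],
  [-0.003,0,-0.005,0,1],
  [-0.003,0,-0.005,0,1],
])

```text
time: 4.75
position: [0.4568, 0.1752, 0.0854]
tcp_rot: [-0.001, 0.999, -0.041, 0.002]
force: [-0.7, -2.1, 36.2]
grip_width: -0.0001
```

>>> jog_arm([
  [0,0,0.03,0,1],
  [0,0,0.08,0,0.4],
  [0,0,0.13,0,0.4],
  [0.03,0,0.18,0,0.4],
  [0.07,0,0.22,0,0.4],
])

```text
time: 5.25
position: [0.5146, 0.1754, 0.2967]
tcp_rot: [-0.001, 0.999, -0.04, 0.001]
force: [1.2, 0.6, -0.3]
grip_width: 0.0512
```

>>> jog_arm([
  [0.04,0.015,0.02,0,0.4],
  [0.05,0.015,0.02,0,0.4],
  [0.05,0.015,0.02,0,0.4],
  [0.05,0.015,0.02,0,0.4],
])

```text
time: 5.65
position: [0.5619, 0.19, 0.3142]
tcp_rot: [0.0, 0.999, -0.04, -0.003]
force: [0.0, 0.8, -0.1]
grip_width: 0.0516
```

Run:
```python
from h import *
i=viewer.camera_info("wrist");im=viewer.read_camera("wrist"); cv2.imwrite("pics/w3.png",im[:,:,::-1]); crop(im,100,60,400,280,2.6,"pics/w3c.png")
np.savez("w3.npz",**i)
im=viewer.read_camera("top"); cv2.imwrite("pics/top3.png",im[:,:,::-1]); crop(im,92,80,252,200,5,"pics/top3c.png")
s=arm.get_state();print(s["position"],s["grip_width"])
```

```text
[0.56203239 0.19005117 0.31472578] 0.0514806870993904
```

View pics/w3c.png

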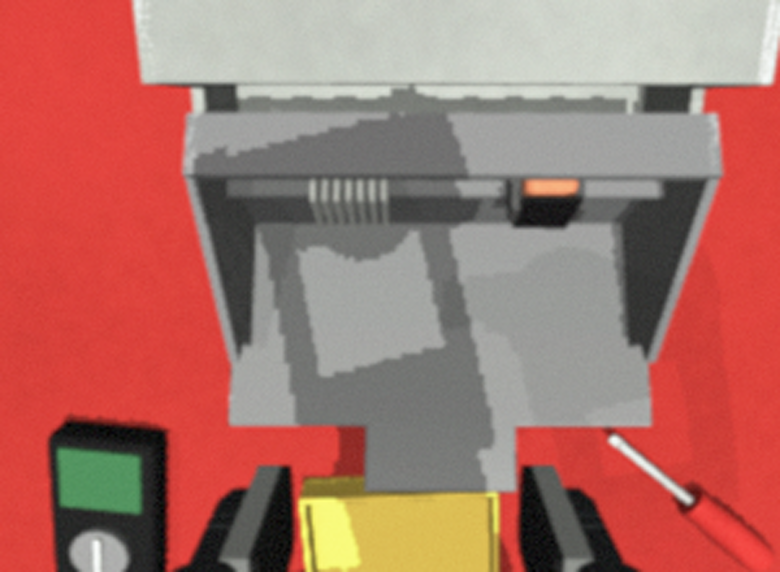

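View pics/top3c.png

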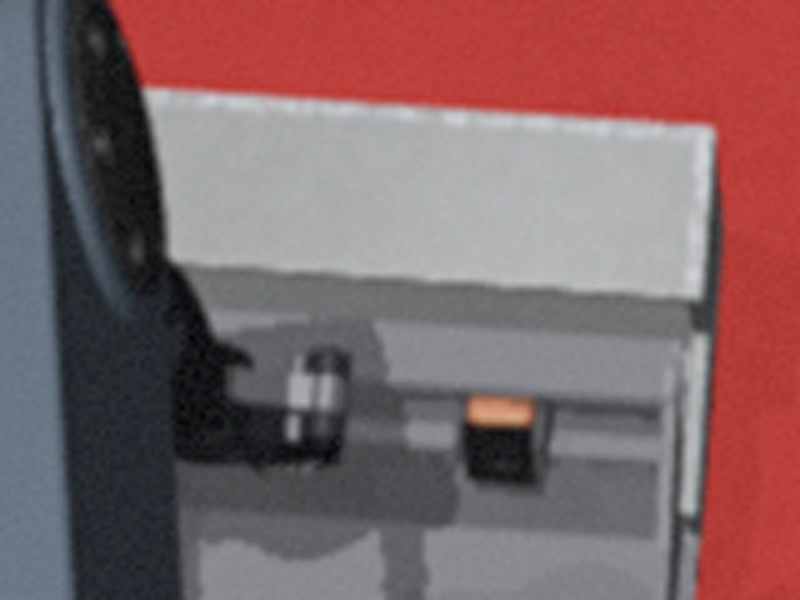

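Run:
```python
from h import *
iw=dict(np.load("w3.npz")); it=viewer.camera_info("top")
W=lambda c:((c[0]+.5)/2.6-.5+100,(c[1]+.5)/2.6-.5+60); T=lambda c:((c[0]+.5)/5-.5+92,(c[1]+.5)/5-.5+80)
def tri(cw,ct):
    o1,d1=ray("",*W(cw),iw);o2,d2=ray("",*T(ct),it)
    A=np.stack([d1,-d2],1);t=np.linalg.lstsq(A,o2-o1,rcond=None)[0]
    p,q=o1+t[0]*d1,o2+t[1]*d2;return (p+q)/2,np.linalg.norm(p-q)
h=np.array([.578,.1665]);ex=np.array([np.cos(.0785),-np.sin(.0785)]);ey=np.array([-ex[1],ex[0]])
th=1.05
def rel(p):
    a=(p[:2]-h)@ex;b=(p[:2]-h)@ey;z=p[2]-.012
    return np.round(1e3*np.array([a,b,p[2], a*np.cos(th)+z*np.sin(th), -a*np.sin(th)+z*np.cos(th)]),1)
for n,cw,ct in [("hs lowL",(318,224),(226,470)),("hs lowR",(388,221),(305,470)),("hs upR",(386,180),(305,382)),("hs upL",(311,180),(212,380)),
 ("wallL",(192,178),(80,362)),("wallR",(718,178),(668,398)),("wallbackL",(188,115),(90,303)),("wallbackR",(717,115),(675,335)),
 ("tr lowL",(512,226),(467,480)),("tr lowR",(571,226),(540,484))]:
    p,e=tri(cw,ct);print(n,p.round(4),round(e*1e3,1),"rel x,y,z, xb,zb",rel(p))
for n,xb,zb,y in [("c",90,19,50)]:
    for dx,dz in [(-18,15),(18,15),(18,-15),(0,0)]:
      for dy in(-18,18):
        X=xb+dx;Z=zb+dz;a=X*np.cos(th)-Z*np.sin(th);z=12+X*np.sin(th)+Z*np.cos(th)
        p=np.r_[h+ex*a/1e3+ey*(y+dy)/1e3,z/1e3]
        u=np.array(proj("",p,iw));v=np.array(proj("",p,it));print(dx,dy,dz,p.round(4),((u-[100,60])*2.6).round(),((v-[92,80])*5).round())
```

```text
hs lowL [0.5896 0.2355 0.0703] 1.1 rel x,y,z, xb,zb [ 6.1 69.7 70.3 53.6 23.7]
hs lowR [0.5885 0.1986 0.0795] 3.5 rel x,y,z, xb,zb [ 8.  32.9 79.5 62.6 26.7]
hs upR [0.6157 0.1933 0.1219] 3.2 rel x,y,z, xb,zb [ 35.5  29.7 121.9 113.   23.9]
hs upL [0.6178 0.2293 0.1214] 0.9 rel x,y,z, xb,zb [ 34.8  65.7 121.4 112.2  24.3]
wallL [0.6238 0.2796 0.1331] 3.5 rel x,y,z, xb,zb [ 36.8 116.3 133.1 123.4  28.4]
wallR [0.6052 0.0468 0.1372] 0.5 rel x,y,z, xb,zb [  36.5 -117.1  137.2  126.8   30.6]
wallbackL [0.6507 0.2806 0.1182] 4.2 rel x,y,z, xb,zb [ 63.5 119.4 118.2 123.8  -2.2]
wallbackR [0.632  0.0445 0.127 ] 0.4 rel x,y,z, xb,zb [  63.4 -117.4  127.   131.3    2.2]
tr lowL [0.582  0.1321 0.0854] 1.2 rel x,y,z, xb,zb [  6.7 -34.   85.4  67.   30.7]
tr lowR [0.5798 0.1017 0.088 ] 1.8 rel x,y,z, xb,zb [  6.8 -64.5  88.   69.3  31.9]
-18 -18 15 [0.5868 0.1979 0.0914] [385. 229.] [303. 466.]
-18 18 15 [0.5896 0.2338 0.0914] [316. 229.] [215. 460.]
18 -18 15 [0.6047 0.1965 0.1226] [383. 202.] [291. 409.]
18 18 15 [0.6075 0.2324 0.1226] [307. 202.] [200. 403.]
18 -18 -15 [0.6306 0.1945 0.1077] [384. 143.] [304. 352.]
18 18 -15 [0.6334 0.2303 0.1077] [308. 143.] [215. 347.]
0 -18 0 [0.6087 0.1962 0.0995] [385. 188.] [303. 409.]
0 18 0 [0.6115 0.2321 0.0995] [313. 188.] [215. 404.]
```

>>> jog_arm([
  [0.041,0.023,-0.03,0,0.33],
  [0.041,0.023,-0.08,0,0.33],
  [0.041,0.023,-0.13,0,0.33],
  [0.041,0.023,-0.15,0,0.33],
  [0.041,0.023,-0.15,0,0.33],
])

```text
time: 6.25
position: [0.5981, 0.2122, 0.1594]
tcp_rot: [0.001, 0.999, -0.04, -0.008]
force: [0.1, -0.7, -0.2]
grip_width: 0.0573
```

Run:
```python
from h import *
i=viewer.camera_info("wrist");im=viewer.read_camera("wrist"); cv2.imwrite("pics/w4.png",im[:,:,::-1])
im=viewer.read_camera("scene"); crop(im,180,100,400,300,3,"pics/scene4c.png")
s=arm.get_state();print(s["position"],s["grip_width"])
for p in [(.6027,.2128,.108)]: print(proj("",p,i))
```

```text
[0.60242136 0.21298704 0.16474142] 0.05722888675109597
(np.float64(253.8648338418576), np.float64(209.42589717089257))
```

View pics/w4.png

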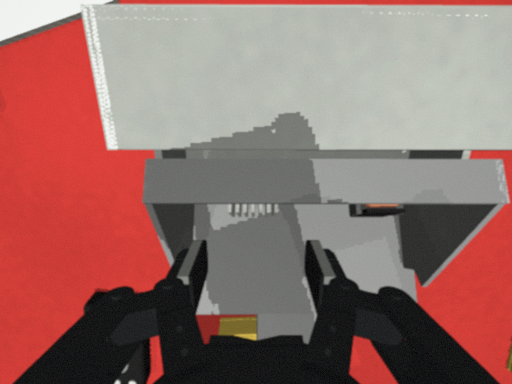

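View pics/scene4c.png

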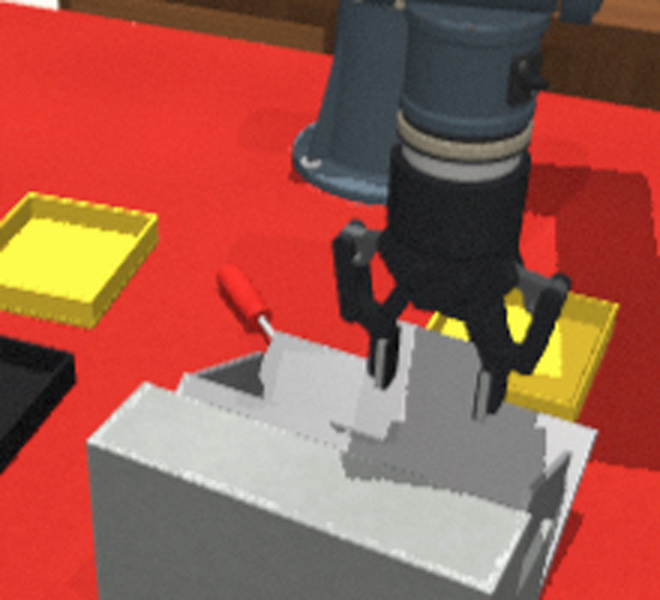

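The wrist view shows the fins at columns 228–280, centred on the fingers at about column 254, just below the back wall's edge at row 203. Going down.

>>> jog_arm([
  [0,0,-0.02,0,0.33],
  [0,0,-0.04,0,0.33],
  [0,0,-0.06,0,0.33],
  [0,0,-0.075,0,0.33],
  [0,0,-0.08,0,0.33],
])

```text
time: 6.85
position: [0.6025, 0.213, 0.0849]
tcp_rot: [-0.0, 0.999, -0.04, -0.002]
force: [-0.2, -0.0, 0.4]
grip_width: 0.0574
```

Run:
```python
from h import *
i=viewer.camera_info("wrist");im=viewer.read_camera("wrist"); cv2.imwrite("pics/w5.png",im[:,:,::-1])
s=arm.get_state();print(s["position"],s["grip_width"],s["force"])
```

```text
[0.60238696 0.21295624 0.08455889] 0.05692149510465378 [-0.28622497 -0.04625202 -0.20001899]
```

View pics/w5.png

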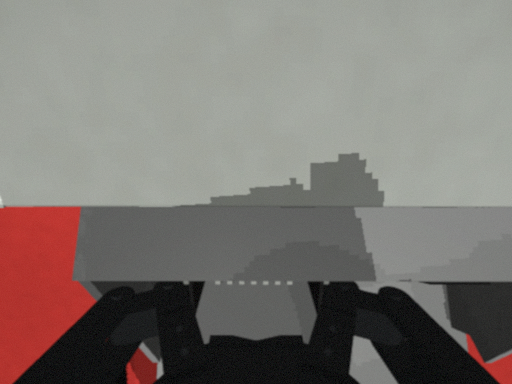

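No contact yet. The seven fin tips sit at columns 217–292, between the fingers at about 200 and 312. Closing.

>>> jog_arm([
  [0,0,0,0,0.7],
  [0,0,0,0,0.8],
  [0,0,0,0,1],
  [0,0,0,0,1],
  [0,0,0,0,1],
], force=40)

```text
time: 7.4
position: [0.6033, 0.2132, 0.0859]
tcp_rot: [-0.0, 0.999, -0.04, -0.001]
force: [-1.8, 0.3, 6.7]
grip_width: 0.0356
```

>>> jog_arm([
  [-0.005,0.0005,0.004,0,1],
  [-0.013,0.001,0.008,0,1],
  [-0.022,0.002,0.013,0,1],
  [-0.03,0.0025,0.018,0,1],
  [-0.035,0.003,0.024,0,1],
])

```text
time: 7.9
position: [0.5666, 0.2162, 0.1101]
tcp_rot: [-0.0, 0.999, -0.04, -0.002]
force: [0.0, 0.1, -1.0]
grip_width: 0.0355
```

>>> jog_arm([
  [-0.003,0,0.02,0,1],
  [-0.005,0,0.045,0,1],
  [-0.005,0,0.07,0,1],
  [-0.005,0,0.1,0,1],
  [-0.005,0,0.12,0,1],
])

```text
time: 8.4
position: [0.5619, 0.2165, 0.2326]
tcp_rot: [-0.0, 0.999, -0.04, -0.001]
force: [1.0, -0.5, -0.4]
grip_width: 0.0353
```

Run:
```python
from h import *
i=viewer.camera_info("wrist");im=viewer.read_camera("wrist"); cv2.imwrite("pics/w6.png",im[:,:,::-1])
im=viewer.read_camera("scene"); crop(im,180,80,400,280,3,"pics/scene6c.png")
s=arm.get_state();print(s["position"],s["grip_width"],s["force"])
```

```text
[0.56342208 0.21679343 0.23379981] 0.0358015782959878 [ 1.1798695  -0.2207602  -0.56476932]
```

View pics/w6.png

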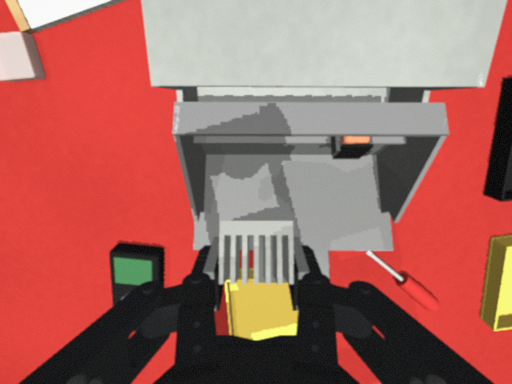

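View pics/scene6c.png

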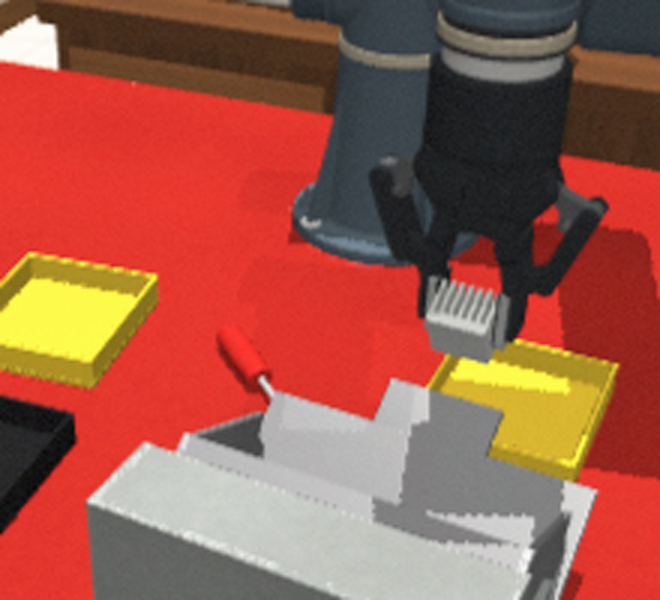

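Heat sink held: the fins are between the pads at wrist px (257,252), and the transformer is still in the bin at (352,145). The tray centre is about (0.568, -0.184).

>>> jog_arm([
  [0,-0.04,0,0,1],
  [0,-0.08,0,0,1],
  [0,-0.12,0,0,1],
  [0,-0.16,0,0,1],
  [0,-0.2,0,0,1],
])

```text
time: 9.0
position: [0.5622, 0.0155, 0.2324]
tcp_rot: [-0.001, 0.999, -0.04, 0.0]
force: [-0.5, 0.2, -0.8]
grip_width: 0.0357
```

>>> jog_arm([
  [0,-0.04,0,0,1],
  [0,-0.08,0,0,1],
  [0,-0.12,0,0,1],
  [0,-0.16,0,0,1],
  [0,-0.2,0,0,1],
])

```text
time: 9.5
position: [0.5611, -0.1856, 0.2309]
tcp_rot: [-0.002, 0.999, -0.04, -0.001]
force: [-0.2, 0.3, -0.6]
grip_width: 0.0358
```

Run:
```python
from h import *
i=viewer.camera_info("wrist");im=viewer.read_camera("wrist"); cv2.imwrite("pics/w7.png",im[:,:,::-1])
s=arm.get_state();print(s["position"],s["grip_width"],s["force"])
```

```text
[ 0.56203469 -0.19285179  0.2311291 ] 0.03563625909136161 [ 1.53566284 -4.14125931 -0.17246636]
```

View pics/w7.png

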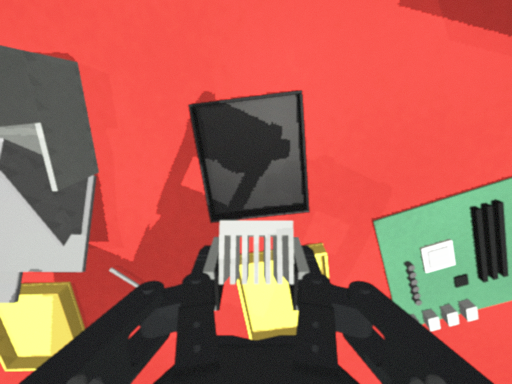

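>>> jog_arm([
  [0.002,0.005,-0.04,0,1],
  [0.002,0.005,-0.08,0,1],
  [0.002,0.005,-0.12,0,1],
  [0.002,0.005,-0.15,0,1],
  [0.002,0.005,-0.17,0,1],
])

```text
time: 10.05
position: [0.5616, -0.1864, 0.0574]
tcp_rot: [0.0, 0.999, -0.042, -0.002]
force: [0.1, 0.7, -1.1]
grip_width: 0.0355
```

>>> jog_arm([
  [0,0,-0.012,0,1],
  [0,0,-0.022,0,1],
  [0,0,-0.03,0,1],
  [0,0,-0.036,0,1],
  [0,0,-0.04,0,1],
])

```text
time: 10.55
position: [0.562, -0.1866, 0.0175]
tcp_rot: [0.001, 0.999, -0.042, -0.002]
force: [0.5, 0.3, -0.1]
grip_width: 0.0352
```

>>> jog_arm([
  [0,0,-0.001,0,1],
  [0,0,-0.002,0,1],
  [0,0,-0.003,0,1],
  [0,0,-0.003,0,1],
])

```text
time: 10.95
position: [0.5621, -0.1867, 0.0148]
tcp_rot: [0.001, 0.999, -0.042, -0.001]
force: [-0.0, -0.2, -0.7]
grip_width: 0.0358
```

>>> jog_arm([
  [0,0,-0.001,0,1],
  [0,0,-0.002,0,1],
  [0,0,-0.003,0,1],
  [0,0,-0.003,0,1],
])

```text
time: 11.35
position: [0.5624, -0.1868, 0.0131]
tcp_rot: [0.001, 0.999, -0.042, -0.001]
force: [-1.9, 0.5, 8.5]
grip_width: 0.0356
```

Touching the floor (8.5 N). Open gently.

>>> jog_arm([
  [0,0,0.001,0,0.5],
  [0,0,0.001,0,0.4],
  [0,0,0.001,0,0.35],
  [0,0,0.001,0,0.35],
  [0,0,0.001,0,0.35],
])

```text
time: 11.85
position: [0.5623, -0.1868, 0.0139]
tcp_rot: [0.001, 0.999, -0.042, -0.001]
force: [0.0, -0.4, 0.1]
grip_width: 0.0557
```

>>> jog_arm([
  [0,0,0.02,0,0.35],
  [0,0,0.05,0,0.35],
  [0,0,0.1,0,0.35],
  [0,0,0.15,0,0.35],
  [0,0,0.2,0,0.35],
])

```text
time: 12.35
position: [0.5618, -0.1865, 0.2154]
tcp_rot: [0.001, 0.999, -0.042, -0.002]
force: [1.4, -0.6, -0.2]
grip_width: 0.0557
```

>>> jog_arm([
  [-0.04,0,0.02,0,0.35],
  [-0.08,0,0.03,0,0.35],
  [-0.1,0,0.03,0,0.35],
  [-0.1,0,0.03,0,0.35],
  [-0.1,0,0.03,0,0.35],
])

```text
time: 12.85
position: [0.4622, -0.1868, 0.2456]
tcp_rot: [0.001, 0.999, -0.042, -0.001]
force: [0.5, -0.9, 0.4]
grip_width: 0.0553
```

Run:
```python
from h import *
im=viewer.read_camera("wrist"); cv2.imwrite("pics/w8.png",im[:,:,::-1])
im=viewer.read_camera("top"); cv2.imwrite("pics/top8.png",im[:,:,::-1])
im=viewer.read_camera("scene"); cv2.imwrite("pics/scene8.png",im[:,:,::-1])
s=arm.get_state();print(s["time"],s["position"],s["grip_width"],s["force"])
```

```text
13.0 [ 0.46294749 -0.18679754  0.24508008] 0.05525226691618442 [-0.08799014  0.63116724 -0.06309652]
```

View pics/w8.png

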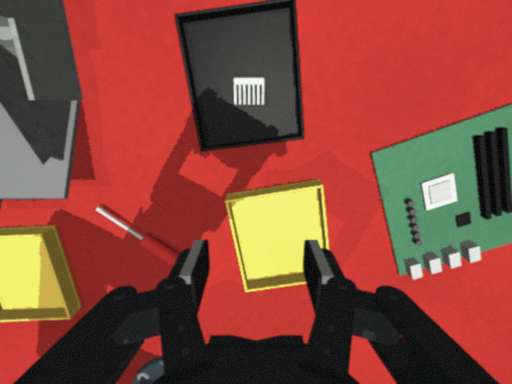

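View pics/top8.png

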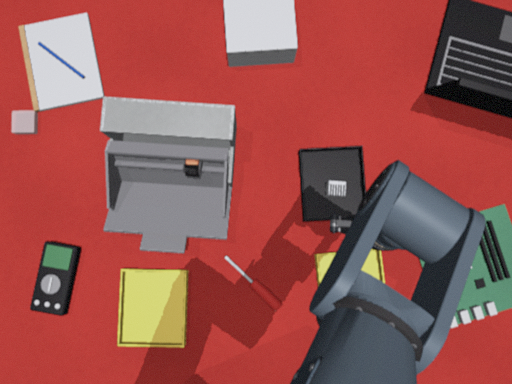

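View pics/scene8.png

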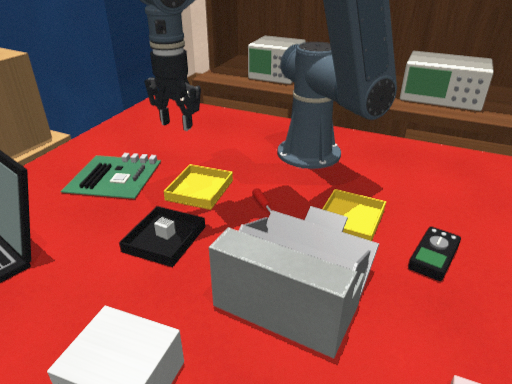

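Run:
```python
from h import *
im=cv2.imread("pics/top8.png")[:,:,::-1];crop(im,95,130,245,260,5,"pics/top8c.png")
h=np.array([.578,.1665]);ex=np.array([np.cos(.0785),-np.sin(.0785)]);ey=np.array([-ex[1],ex[0]])
for th in(.95,1.0,1.05,1.1):
  for y in(-.045,.045):
    p=np.r_[h-ex*.17*np.sin(th)+ey*y,.012+.17*np.cos(th)];u=proj("top",p);print(th,np.round((np.array(u)-[95,130])*5))
```

```text
0.95 [443. 582.]
0.95 [215. 568.]
1.0 [444. 594.]
1.0 [218. 580.]
1.05 [446. 605.]
1.05 [222. 591.]
1.1 [448. 615.]
1.1 [225. 601.]
```

View pics/top8c.png

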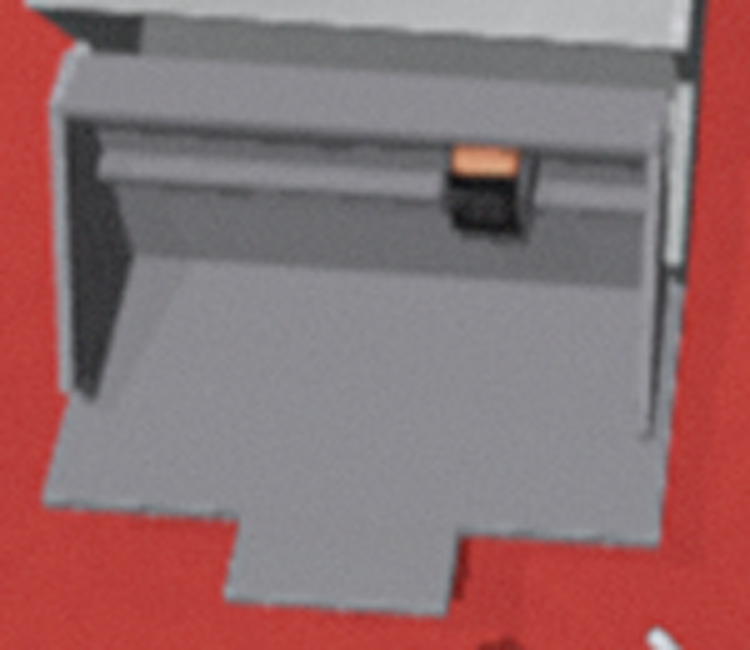

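The tab's corners at crop px (225,598) and (446,612) match a tilt of about 1.05–1.1 rad, which is at the stop. The transformer is still in the bin.

```bash
python3 -c "
from cell import arm
print(arm.job_done())"
```

```text
the job is handed in; nothing more can be done
None
```

The job is done and handed in at about 13 s of the 56 s allowed. The heat sink is in the black tray and the bin is open at its stop.

- **Bin:** I hooked the tab from behind with closed fingers and pulled the bin forward. A further push of about 36 N (wrist force reading) moved it no more. In the last top view the tab's corners fit a tilt of about 1.05–1.1 rad.
- **Heat sink:** I gripped it by its flat sides (opening 35.6 mm), drew it out over the rib and opened the gripper once it touched the tray floor (8.5 N).
- **Last pictures:** The top, wrist and scene views show the heat sink lying inside the tray. The top view shows the transformer still in the bin. The gripper is well clear, and the yellow trays were left alone.

No check failed. The one disagreement was early: I first read a lower strip in the top view as the tab. The scene and wrist views corrected that before I touched the bin.

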